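# Hang the bottle basket on the water bath's rim and seat it in the recess

### The job

Warm-up for the small reagent bottle: lift its hook-on wire basket by the black grip, with the bottle in it, and hook the bent lip over the front rail of the empty water bath so that the basket hangs inside the tank. The rail has one recess as wide as the lip: feel for it, sliding the lip gently along the top of the rail until it can drop in fully, and leave the basket hanging there upright with the bottle still standing in it. Never force it - the rail is thin sheet, so keep every push on it under 25 N - and leave the other things on the bench where they are.

Things in the scene. Friction and masses are not known exactly. Their poses are not given: they have to be found in the camera images.
- basket: Hook-on basket of bare steel wire and sheet, 0.16 kg. Origin: level with its underside (z 0), straight below the middle of lip and grip. z up, y along the lip, +x from lip to bottle pocket. Back plate at x 4 to 6.5 mm, 40 mm wide (50 below z 36), from z 0 to 65. Wire pocket x 8 to 61 mm, y +-26 mm, 43 mm high. Starts standing on the bench, yaw within 0.35 rad.
- lip (a point): Middle of the inner roof of the basket's bent lip, 62 mm above its underside (basket x 0, y 0). The lip is an upside-down U open below: 40 mm wide (y +-20 mm), inside 8 mm across (x +-4 mm), sheet 2.5 to 3 mm; inner side is the back plate, the outer leg on the -x side reaches 19 mm below the roof and flares out a little at the end.
- basket_grip (a point): Middle of the basket's black grip block, 112 mm above its underside (basket x 0, y 0). The block is 13 mm (x) by 30 mm (y) by 34 mm high, on a thin stem above the lip; pinch it from above across its x faces.
- pocket (a point): Middle of the floor of the basket's pocket, where the bottle stands: 34.5 mm on the basket's +x side, 2.5 mm above its underside; the pocket is 46 mm square inside.
- bottle: Small cream reagent bottle with a red cap, 40 mm across, 85 mm high, 0.11 to 0.21 kg, standing upright in the basket's pocket (its top 88 mm above the basket's underside). Origin: centre of its underside, z up.
- bath: Empty bench-top water bath, fixed, white housing 178 mm (x) by 330 mm (y), control panel on its front (-x) side. Origin: centre of its underside at bench height; x to the back, y left, z up; yaw within 0.12 rad. Tank opening x -56 to +64 mm, y +-140 mm, floor grid at z 22 mm; top deck at z 74 mm; a collar on the other three sides up to z 97 mm. Its front rim is the hanger rail.
- rail_mid (a point): On the bath's front rail, at the height of its top edge (106 mm above the bench), middle of the bath (bath x -58 mm, y 0); axes as the bath's. The hanger rail is an upright steel strip along y, 4 mm thick (x +-2 mm), 230 mm long, 32 mm above the deck, its inner face flush with the tank wall. Lip riding on the top edge: basket underside 44 mm above the bench; home in the recess: 36 mm.
- recess_zone (a point): Same point as rail_mid. The rail's level top edge has ONE recess, 43 mm wide, 8 mm deep. The rail is clamped anywhere up to 20 mm to either side, which is not measured: the recess is centred somewhere from y -20 to +20 mm of here. From 44 to 93 mm either side the edge is surely straight and unbroken. The rail does not yield. A hung basket leans up to 0.07 rad.
- tall_bottle: bystander: larger white reagent bottle with a blue cap, 50 mm across, 115 mm high, loose on the bench; origin centre of its underside
- dish: bystander: round petri dish, 58 mm across, 15 mm high, loose; origin centre of its underside
- tweezers: bystander: steel forceps, 134 mm long, lying loose on the bench; origin at their middle, on the bench
- marker: bystander: marker pen, 135 mm long, lying loose on the bench; origin at its middle, on the bench

How it is judged:
On the way:
1. the lip is hooked over the rail, on its top edge or lower, the basket inside the tank with its bottle (x of basket in the frame of bath between -0.07 and -0.046 m and y of basket in the frame of bath between -0.1 and 0.1 m and z of basket in the frame of bath between 0.033 and 0.049 m and angle between basket's own z axis and vertical below 0.2 rad and distance between bottle and pocket below 0.012 m), for 0.1 s.
At the end, for the whole second after the job is handed in: The lip is fully down in the recess (basket underside 33 to 38.5 mm above the bench, within 25 mm of rail_mid along the rail), basket upright and square to the rail within 0.12 rad, bottle standing in the pocket (within 12 mm, 0.2 rad), all released and at rest (x of basket in the frame of bath between -0.068 and -0.048 m and y of basket in the frame of bath between -0.025 and 0.025 m and z of basket in the frame of bath between 0.033 and 0.0385 m and angle between basket's own z axis and vertical below 0.12 rad and angle between the x axis of basket and the x axis of bath, either way round below 0.12 rad and distance between bottle and pocket below 0.012 m and angle between bottle's own z axis and vertical below 0.2 rad and linear speed of each of basket, bottle below 0.02 m/s and contact force between the fingers and basket below 0.5 N); the robot touches nothing.
It fails at once if the basket is pushed against the bath or its rail with more than 25 N (contact force between basket and bath above 25 N).
It fails at once if the bottle tips more than 0.5 rad or leaves the pocket (angle between bottle's own z axis and vertical above 0.5 rad or distance between bottle and pocket above 0.035 m).
It fails at once if a bystander is shoved more than 30 mm (distance of any of tall_bottle, dish, tweezers, marker from where it was at the start of the episode above 0.03 m).
It also fails if it takes over 51 s, if anything falls off the work surface, if the arm or the gripper's body presses on something with over 40 N, if the wrist force passes 120 N, or if a joint passes its speed limit or range.

### The arm

A 7-joint arm with a two-finger parallel gripper is mounted at the origin on a cart in front of the work surface, level with it; the furniture and walls round the work are solid. World frame = base frame: x ahead of the robot, y to its left, z up, the work surface at z = 0. Lengths are in m, angles in rad, forces in N, time in s.
With the tool pointing down it reaches from about 0.35 to 0.775 m from the base axis. Payload 3.1 kg.
Tool frame: the origin (TCP) lies on the centre line of the jaws, within the pads' length; the fingertips stand 8 mm ahead of it and the grasp point (between the pads) lies 11 mm behind it; x points along the fingers, z is the direction in which the jaws open and shut, and the axes are right-handed (so a half turn about x gives the same grasp; the last joint's range is limited). The gripper opens to 85 mm and grips with 20 to 120 N. Pads are 22 mm wide; open, the fingers measure 114 mm over their backs; the gripper's body (76 mm by 85 mm) begins 54 mm behind the grasp point. The pads swing forward as they close: fully open they stand 13 mm farther back than shut.
Start: joints at [-1.34, 0.311, 0.014, 1.512, -0.004, 1.319, -0.027], TCP at [0.148, 0.53, 0.201] pointing down, gripper open.
Joint ranges: [-2.7, 2.7], [-0.3, 1.91], [-1.27, 1.3], [0.12, 2.57], [-1.44, 4.58], [0.2, 2.03], [-3.05, 3.05]. Speed limits (rad/s): [2.79, 2.79, 3.14, 3.14, 3.14, 3.14, 3.14].

### API

Orientations are given as [roll, pitch, yaw] about the fixed x, y, z axes, in that order (R = Rz(yaw) Ry(pitch) Rx(roll)).
In Python, from cell import arm, get_image, camera_params, order, silhouettes gives the robot as it stands.
- The arm moves only by the tool drive_tool, never from a script. Its argument "steps" is a list of rows, each a list of 5 numbers: the closure, from 0 (fully open) to 1 (shut), then the shift along the tool's x, y, z in cm, then the turn about the tool's x in degrees. In form: [[jaw, dx, dy, dz, yaw], ...]. A call has 1 to 12 rows; each row shifts and turns the commanded pose from where the row before left it, along the tool's axes as they then stand; what a row does not reach is not made up. A row lasts 1/8 s, in which the tool goes at most 62.5 mm and 10.7 degrees, less where a joint would pass 70% of its speed; a pose out of reach is approached as far as the arm can. A call is refused whole if a number of a shift passes 6.25 or a number of a turn 10.7, either way. A call with a gripper value outside its range is refused whole. The fingers move at their own pace and stop on an object; "squeeze" is the grip in N (left out, the last holds). Time passes only in rows, so rows that do not move let the fingers close. It gives the time, the measured TCP pose, the force and the opening at its end, in the units of the state.
- arm.sense(): the state, without advancing time (a new reading comes with each control period).
- get_image(name): name is "scene" or "top" or "wrist"; returns the picture (384x512x3 uint8, blue, green, red); there is no depth.
- camera_params(name): a dict with "K" (3x3 intrinsics, pixels), "extrinsics" (4x4, takes a point from camera to world coordinates). Camera axes: x right, y up, looking along -z (the intrinsics and any distortion apply to the point x, -y, -z); pixel columns grow to the right and rows downward; lengths in m; the calibration is good to about 2 mm. A picture is of the moment at which its call begins: read the wrist's pose just before it. camera_params takes no time and is no camera call; for the wrist camera it gives the pose at the moment of the call.
- order.finish_job(): hands the job in, once; it reports no verdict.
Trained networks look in the newest picture that a camera, given by its name, has taken for a name from the list of things; names that differ only in an ending like _2 or _b are one class to them, and where a whole thing is asked for, a point or a joint stands for the part that bears it (a point fixed in the world has none). Each returns a list of dicts, best first, with "score" (0 to 1); they miss things now and then, are a little off and sometimes report something else, mostly with a low value. They report only what shows in the picture. A call takes as long as a camera call.
- silhouettes(camera, query): "pixels" (384x512 bool, what is visible of it) and "rect" ([centre column, centre row, width, height] in pixels, round what is visible of it).
The state is a dict: "time_s": time; "q": joint angles; "qvel": joint speeds; "effort": joint torques, N m; "tcp_pos": TCP position; "eef_rot": TCP orientation; "force": force on the tool from outside, world axes, zero at the start; "moment": the same for the moment, N m; "gripper_width": finger opening in m.
Only numpy, scipy, OpenCV 4.12 (cv2) and the standard library are available. Lean on these libraries where they do the work, as an engineer would, in place of code of your own. Each camera call takes 0.05 s, during which the arm holds its last target. There are 200 camera calls.

## Working session

There is one attempt and no reset: what is moved stays moved. The work goes in short steps, Python scripts to look and compute and a tool call to move; the robot and the scene stay as the last step left them, time stands still between calls to the robot, and variables do not carry over. Pictures are saved under pics/ and viewed, about 8 in all and at most 12, crops included, and the job is handed in when it is done.

Besides the shell and the picture viewer there is one more tool, called after ">>>" by a JSON object that holds its "name" and its "arguments". drive_tool: Moves the arm, as the interface text tells. Its arguments: {"type":"object","properties":{"steps":{"type":"array","items":{"type":"array","items":{"type":"number"}}},"squeeze":{"type":"number"}},"required":["steps"]}

```bash
mkdir -p pics; ls; cat > h.py <<'E'
import numpy as np, cv2
from cell import arm, get_image, camera_params, order, silhouettes
from scipy.spatial.transform import Rotation as Rn
def ray(cp,u,v):
    K=np.array(cp["K"]);E=np.array(cp["extrinsics"])
    d=np.linalg.inv(K)@[u,v,1]; d=E[:3,:3]@[d[0],-d[1],-d[2]]
    return E[:3,3],d
def atz(cp,u,v,z):
    o,d=ray(cp,u,v); return o+d*(z-o[2])/d[2]
def proj(cp,P):
    K=np.array(cp["K"]);E=np.array(cp["extrinsics"])
    p=(np.atleast_2d(P)-E[:3,3])@E[:3,:3]; p=p*[1,-1,-1]; p=p@K.T
    return p[:,:2]/p[:,2:]
E
python3 - <<'E'
from h import *
ims=[]
for c in ["scene","top"]:
    im=get_image(c);cp=camera_params(c);ims.append(im);cv2.imwrite(f"pics/{c}0.png",im)
    print(c,{k:np.round(v,3).tolist() if k!='x' else 0 for k,v in cp.items() if k in("K","extrinsics")},cp.keys())
    for n in ["basket","basket_grip","bottle","bath","tall_bottle","dish","tweezers","marker"]:
        for r in silhouettes(c,n)[:2]: print(n,round(r["score"],2),np.round(r["rect"],1), r["pixels"].sum())
print(arm.sense())
E
```

```text
pics
scene {'K': [[364.943, 0.0, 255.943], [0.0, 364.943, 193.837], [0.0, 0.0, 1.0]], 'extrinsics': [[-0.884, 0.235, -0.405, 0.132], [-0.468, -0.403, 0.786, 0.89], [0.022, 0.884, 0.466, 0.584], [0.0, 0.0, 0.0, 1.0]]} dict_keys(['K', 'extrinsics'])
basket 0.89 [311.5 177.3  20.4  37.2] 388
basket_grip 0.72 [311.1 176.8  26.6  37.4] 281
basket_grip 0.39 [243.1 239.3 119.1 104.1] 7242
bottle 0.58 [310.6 178.6   6.5  22.2] 149
bath 0.9 [244.4 240.6 120.5 101.1] 7110
bath 0.61 [312.3 178.3  21.   34. ] 354
tall_bottle 0.63 [268.4 175.9  14.5  32.7] 382
marker 0.75 [197.2 334.5  23.6  54.6] 441
top {'K': [[463.939, 0.0, 251.118], [0.0, 463.939, 193.866], [0.0, 0.0, 1.0]], 'extrinsics': [[0.009, 0.986, -0.169, 0.278], [-1.0, 0.01, 0.006, 0.081], [0.008, 0.169, 0.986, 1.64], [0.0, 0.0, 0.0, 1.0]]} dict_keys(['K', 'extrinsics'])
basket 0.74 [333.  214.2  22.   25.4] 176
basket 0.74 [332.5 212.6  12.7   6.6] 118
basket_grip 0.58 [332.2 213.4  16.7  17.7] 120
bottle 0.67 [333.  211.7   8.7   8.5] 108
bottle 0.31 [330.4 213.   16.4  24.2] 148
bath 0.96 [220.9 207.8 103.4  57.6] 5210
tall_bottle 0.55 [310.5 177.9  16.7  17.7] 242
dish 0.53 [309.5 176.4  15.7  17.9] 210
tweezers 0.5 [143.1 197.1   3.8   0.9] 1
marker 0.69 [132.4 220.6  29.2  29.9] 151
{'time_s': 0.9, 'q': array([-1.3396907 ,  0.31088363,  0.01400552,  1.51145319, -0.00440577,
        1.31918392, -0.02718353]), 'qvel': array([-0.00020099, -0.00033568, -0.00043633,  0.0007991 , -0.00022026,
        0.00235052,  0.00013131]), 'effort': array([-2.78163446e-05, -3.79798937e+01,  1.45791639e-01, -2.30865991e+01,
        1.22451232e-02,  1.76037942e-03,  9.15394054e-06]), 'tcp_pos': array([0.14817157, 0.52971402, 0.20093178]), 'eef_rot': array([-0.13671249,  1.57069208,  1.16136401]), 'force': array([ 0.77972829, -0.3354867 ,  0.84779598]), 'moment': array([ 0.00725898,  0.00185991, -0.05760613]), 'gripper_width': 0.08544307431944162}
```

```bash
python3 - <<'E'
import cv2,numpy as np
s=cv2.imread("pics/scene0.png");t=cv2.imread("pics/top0.png")
a=cv2.resize(s[140:350,170:370],(0,0),fx=2.8,fy=2.8,interpolation=cv2.INTER_CUBIC)  # 560x588
cv2.imwrite("pics/a.png",a)
b=cv2.resize(t[150:270,110:370],(0,0),fx=3,fy=3,interpolation=cv2.INTER_CUBIC)
cv2.imwrite("pics/b.png",b)
E
```

```text
(no output)
```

View pics/a.png

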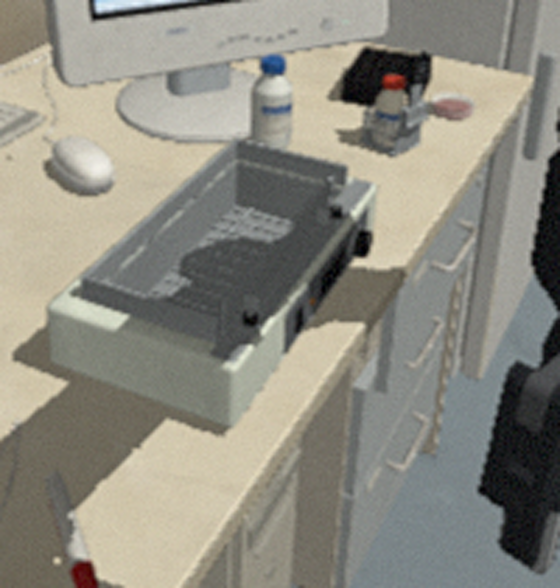

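View pics/b.png

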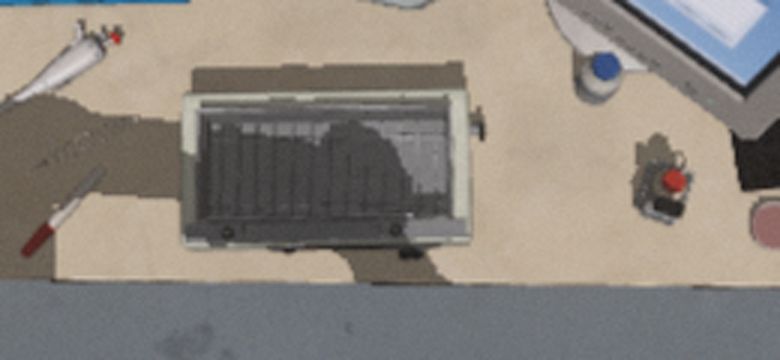

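The scene view shows the bath (control side at the bench edge) and the basket beyond it. In the top crop, the red cap is at (673,181), the black grip at (667,207), the tall bottle at (603,75) and the dish at (770,222). The bath deck corners are near (183,93), (467,91), (470,243) and (181,246).

```bash
python3 - <<'E'
from h import *
cp=camera_params("top"); cs=camera_params("scene")
f=lambda x,y:(110+(x+.5)/3-.5,150+(y+.5)/3-.5)
g=lambda x,y:(170+x/2.8,140+y/2.8)
print("cap",atz(cp,*f(673,181),.088),"scene",atz(cs,*g(394,83),.088))
print("grip",atz(cp,*f(667,207),.129))
print("tall",atz(cp,*f(606,66),.115),"dish",atz(cp,*f(770,222),.015))
for p in [(183,93),(467,91),(470,243),(181,246)]: print("deck",atz(cp,*f(*p),.074))
for p in [(228,420),(52,310),(376,185)]: print("scene deck",atz(cs,*g(*p),.074))
print("knob",atz(cp,*f(480,125),.07))
from scipy.optimize import least_squares
C=np.array([[.089,.165,.074],[.089,-.165,.074],[-.089,-.165,.074],[-.089,.165,.074]])
T=np.array([f(*p) for p in [(183,93),(467,91),(470,243),(181,246)]])
def w(p): c,s=np.cos(p[2]),np.sin(p[2]); return C@np.array([[c,-s,0],[s,c,0],[0,0,1]]).T+[p[0],p[1],0]
r=least_squares(lambda p:(proj(cp,w(p))-T).ravel(),[.47,.1,0]); print(r.x,r.fun)
p=r.x; R=lambda v: p[:2]+np.array([[np.cos(p[2]),-np.sin(p[2])],[np.sin(p[2]),np.cos(p[2])]])@v
print("rail_mid",R([-.058,0]))
# wrist cam pose in tool
s=arm.sense(); Tt=Rn.from_euler("xyz",s["eef_rot"]).as_matrix(); E=np.array(camera_params("wrist")["extrinsics"])
print("cam in tool",Tt.T@(E[:3,3]-s["tcp_pos"]),"\n",np.round(Tt.T@E[:3,:3],3),"\ntool",np.round(Tt,3), camera_params("wrist")["K"])
E
```

```text
cap [ 0.49159776 -0.2092888   0.088     ] scene [ 0.48462718 -0.19230006  0.088     ]
grip [ 0.45723168 -0.19443907  0.129     ]
tall [ 0.61735854 -0.13174592  0.115     ] dish [ 0.45415769 -0.33594662  0.015     ]
deck [0.58979673 0.34815377 0.074     ]
deck [0.59545262 0.02266208 0.074     ]
deck [0.42082313 0.01867358 0.074     ]
deck [0.41440972 0.34376196 0.074     ]
scene deck [0.38965293 0.39882027 0.074     ]
scene deck [0.57708568 0.3561291  0.074     ]
scene deck [0.42122459 0.02728268 0.074     ]
knob [0.55667373 0.0074714  0.07      ]
[0.50521889 0.1832953  0.0197282 ] [-0.53036383 -0.33347491  0.75050345 -0.56295166  0.62044552  0.39948137
 -0.83085007  0.41560557]
rail_mid [0.44723017 0.18215114]
cam in tool [-0.17363036  0.0697732   0.0003994 ] 
 [[ 0.001  0.28  -0.96 ]
 [-0.001  0.96   0.28 ]
 [ 1.     0.001  0.001]] 
tool [[ 0.    -0.963  0.269]
 [ 0.     0.269  0.963]
 [-1.    -0.     0.   ]] [[276.54624516   0.         254.95358582]
 [  0.         276.54624516 190.49799036]
 [  0.           0.           1.        ]]
```

```bash
cat >> h.py <<'E'
def pose():
    s=arm.sense(); return s["tcp_pos"],Rn.from_euler("xyz",s["eef_rot"]).as_matrix(),s
def yawz(T): return np.arctan2(T[1,2],T[0,2])
def plan(p,a,wps,jaw):
    """p pos, a angle of tool z in world; wps list of (x,y,z,angle,n rows)"""
    rows=[]
    for x,y,z,b,n in wps:
        q=np.array([x,y,z])
        for i in range(n):
            t=(i+1)/n; d=p+(q-p)*t-(p+(q-p)*i/n)
            ai=a+(b-a)*i/n
            zt=np.array([np.cos(ai),np.sin(ai),0]); yt=np.array([-np.sin(ai),np.cos(ai),0])
            rows.append([jaw]+[round(v*100,2) for v in(-d[2],d@yt,d@zt)]+[round(-np.degrees((b-a)/n),1)])
        p,a=q,b
    return rows
E
python3 - <<'E'
from h import *
p,T,s=pose()
for r in plan(p,yawz(T),[(.40,.30,.21,.75,6),(.44,.10,.21,.2,5),(.457,-.194,.21,-.3,6)],0): print(r)
E
```

```text
[0, np.float64(-0.15), np.float64(-5.07), np.float64(-2.56), np.float64(5.2)]
[0, np.float64(-0.15), np.float64(-5.29), np.float64(-2.08), np.float64(5.2)]
[0, np.float64(-0.15), np.float64(-5.45), np.float64(-1.59), np.float64(5.2)]
[0, np.float64(-0.15), np.float64(-5.58), np.float64(-1.09), np.float64(5.2)]
[0, np.float64(-0.15), np.float64(-5.65), np.float64(-0.58), np.float64(5.2)]
[0, np.float64(-0.15), np.float64(-5.68), np.float64(-0.06), np.float64(5.2)]
[0, np.float64(-0.0), np.float64(-3.47), np.float64(-2.14), np.float64(6.3)]
[0, np.float64(-0.0), np.float64(-3.69), np.float64(-1.75), np.float64(6.3)]
[0, np.float64(-0.0), np.float64(-3.86), np.float64(-1.33), np.float64(6.3)]
[0, np.float64(-0.0), np.float64(-3.98), np.float64(-0.9), np.float64(6.3)]
[0, np.float64(-0.0), np.float64(-4.05), np.float64(-0.46), np.float64(6.3)]
[0, np.float64(-0.0), np.float64(-4.86), np.float64(-0.7), np.float64(4.8)]
[0, np.float64(-0.0), np.float64(-4.9), np.float64(-0.29), np.float64(4.8)]
[0, np.float64(-0.0), np.float64(-4.91), np.float64(0.12), np.float64(4.8)]
[0, np.float64(-0.0), np.float64(-4.88), np.float64(0.53), np.float64(4.8)]
[0, np.float64(-0.0), np.float64(-4.82), np.float64(0.93), np.float64(4.8)]
[0, np.float64(-0.0), np.float64(-4.72), np.float64(1.33), np.float64(4.8)]
```

>>> {"name": "drive_tool", "arguments": {"steps": [[0,-0.15,-5.1,-2.5,5.2],[0,-0.15,-5.3,-2.1,5.2],[0,-0.15,-5.4,-1.6,5.2],[0,-0.15,-5.6,-1.1,5.2],[0,-0.15,-5.6,-0.6,5.2],[0,-0.15,-5.7,0,5.2],[0,0,-3.5,-2.1,6.3],[0,0,-3.7,-1.8,6.3],[0,0,-3.9,-1.3,6.3],[0,0,-4,-0.9,6.3],[0,0,-4,-0.5,6.3],[0,0,-4.5,-0.7,4.8]]}}

```text
time_s: 2.4
tcp_pos: [0.444, 0.0543, 0.2101]
eef_rot: [0.2, 1.57, 0.318]
force: [0.2, -1.3, 0.2]
gripper_width: 0.0856
```

>>> {"name": "drive_tool", "arguments": {"steps": [[0,0,-4.9,-0.3,4.8],[0,0,-4.9,0.1,4.8],[0,0,-4.9,0.5,4.8],[0,0,-4.8,0.9,4.8],[0,0,-4.7,1.3,4.8],[0,0,0,0,0],[0,0,0,0,0]]}}

```text
time_s: 3.28
tcp_pos: [0.4573, -0.1886, 0.2098]
eef_rot: [1.996, 1.57, 1.698]
force: [1.0, 1.0, -0.3]
gripper_width: 0.0853
```

```bash
python3 - <<'E'
from h import *
im=get_image("wrist");cv2.imwrite("pics/w1.png",im)
p,T,s=pose();cp=camera_params("wrist");print(p,yawz(T),T[:,0],s["time_s"])
for n in ["basket","basket_grip","bottle"]:
    for r in silhouettes("wrist",n)[:2]: print(n,round(r["score"],2),np.round(r["rect"],1), r["pixels"].sum())
E
```

```text
[ 0.4575067  -0.18775414  0.20969477] -0.29649793579340783 [-1.68244717e-04  1.29387724e-03 -9.99999149e-01] 3.325
basket 0.83 [279.4 181.1  52.1  60.9] 1322
basket_grip 0.96 [279.9 182.3  56.7  58.3] 1414
bottle 0.58 [286.5 180.2  32.2  34.1] 1003
bottle 0.3 [181.8   1.6  20.3   3.3] 78
```

View pics/w1.png

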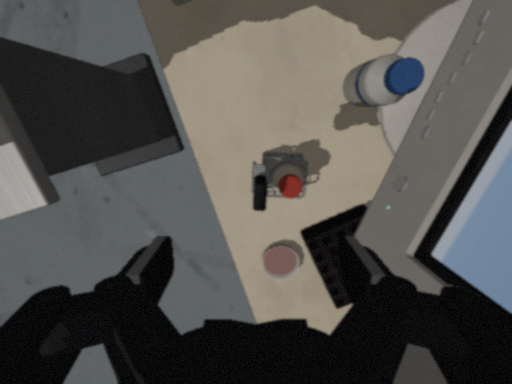

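```bash
python3 - <<'E'
from h import *
import cv2
p,T,s=pose();cp=camera_params("wrist")
im=cv2.imread("pics/w1.png")
c=cv2.resize(im[135:225,235:335],(0,0),fx=6,fy=6,interpolation=cv2.INTER_CUBIC);cv2.imwrite("pics/w1c.png",c)
print(atz(cp,290,186,.088),atz(cp,259,193,.12),proj(cp,p),proj(cp,p+T[:,0]*.08))
print(np.round(cp["extrinsics"],3))
E
```

```text
[ 0.49306309 -0.20830342  0.088     ] [ 0.46022495 -0.19669296  0.12      ] [[253.3110108  220.07847976]] [[253.7528968  187.97867851]]
[[ 0.956  0.281  0.081  0.479]
 [-0.292  0.918  0.267 -0.12 ]
 [ 0.    -0.279  0.96   0.384]
 [ 0.     0.     0.     1.   ]]
```

View pics/w1c.png

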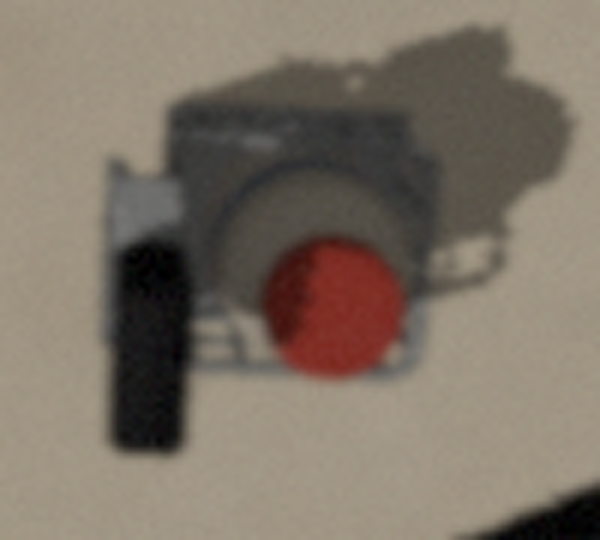

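```bash
python3 - <<'E'
from h import *
from scipy.optimize import least_squares
cp=camera_params("wrist"); p,T,s=pose()
B=np.array([[x,y,z] for x in(-.0065,.0065) for y in(-.015,.015) for z in(.095,.129)])
f=lambda x,y:np.array([235+(x+.5)/6-.5,135+(y+.5)/6-.5])
lo,hi=f(110,240),f(188,452)
for yaw in(-.34,-.3,-.26):
    M=Rn.from_euler("z",yaw).as_matrix()
    def res(q):
        u=proj(cp,B@M.T+[q[0],q[1],0]); return np.r_[u.min(0)-lo,u.max(0)-hi]
    r=least_squares(res,[.458,-.195]); q=r.x
    ch=np.array([[.0345,0,.088],[.0345-.0265,.026,.043],[.061,.026,.043],[.061,-.026,.043],[-.007,.02,.063],[-.007,-.02,.063]])
    print(yaw,q,r.fun.round(1),((proj(cp,ch@M.T+[*q,0])-[235,135])*6).round(0).tolist())
d=np.array([.0065,0]);print(p)
E
```

```text
-0.34 [ 0.46016226 -0.19741332] [-1.  -1.4  1.   1.3] [[329.0, 310.0], [184.0, 125.0], [440.0, 136.0], [417.0, 376.0], [110.0, 168.0], [101.0, 364.0]]
-0.3 [ 0.46017633 -0.19742275] [-0.4 -1.2  0.4  1.1] [[329.0, 302.0], [179.0, 123.0], [436.0, 124.0], [423.0, 365.0], [106.0, 170.0], [105.0, 365.0]]
-0.26 [ 0.46039568 -0.19748369] [-0.7 -1.4  0.7  1.3] [[331.0, 295.0], [175.0, 122.0], [433.0, 112.0], [429.0, 354.0], [103.0, 171.0], [111.0, 366.0]]
[ 0.45759153 -0.18765718  0.20983543]
```

The crop shows the black grip block at crop columns 110–188 and rows 240–452, and the red cap at (333,307). The model fit puts the basket at (0.460, -0.1975) with yaw about -0.31.

>>> {"name": "drive_tool", "arguments": {"steps": [[0,0,-0.85,0.55,0.8],[0,3.0,0,0,0],[0,4.0,0,0,0],[0,2.5,0,0,0],[0,1.0,0,0,0],[0,0,0,0,0]]}}

```text
time_s: 4.22
tcp_pos: [0.4599, -0.1994, 0.1048]
eef_rot: [-2.32, 1.57, -2.633]
force: [0.6, -0.2, -0.1]
gripper_width: 0.0857
```

```bash
python3 - <<'E'
from h import *
im=get_image("wrist");cv2.imwrite("pics/w2.png",im)
p,T,s=pose();print(p,yawz(T),s["force"])
c=cv2.resize(im[100:330,130:380],(0,0),fx=2.4,fy=2.4,interpolation=cv2.INTER_CUBIC);cv2.imwrite("pics/w2c.png",c)
E
```

```text
[ 0.46058335 -0.19964698  0.1056001 ] -0.31302956344734234 [-0.46095533 -0.28512316 -0.19983736]
```

View pics/w2c.png

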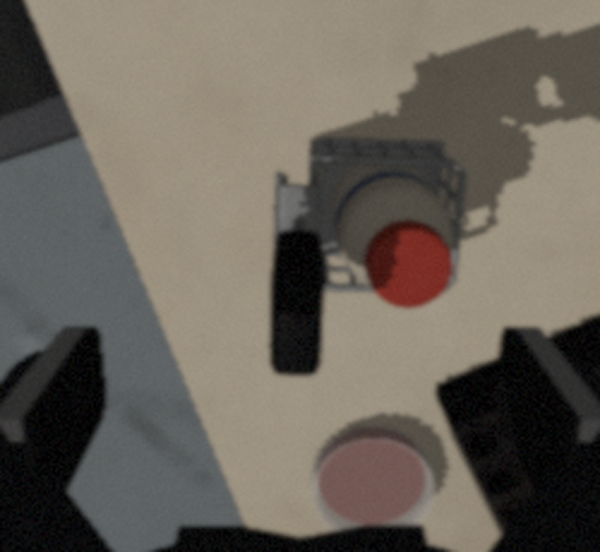

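The grip block lies between the fingers at crop columns 272–324 and rows 232–374. I'll refit it before closing.

```bash
python3 - <<'E'
from h import *
from scipy.optimize import least_squares
cp=camera_params("wrist"); p,T,s=pose()
B=np.array([[x,y,z] for x in(-.0065,.0065) for y in(-.015,.015) for z in(.095,.129)])
f=lambda x,y:np.array([130+(x+.5)/2.4-.5,100+(y+.5)/2.4-.5])
lo,hi=f(272,232),f(324,374)
M=Rn.from_euler("z",-.31).as_matrix()
def res(q):
    u=proj(cp,B@M.T+[q[0],q[1],0]); return np.r_[u.min(0)-lo,u.max(0)-hi]
r=least_squares(res,[.458,-.195]); q=r.x
ch=np.array([[.0345,0,.088],[.061,-.026,.043],[-.007,.02,.063]])
d=np.r_[q,0]-p; print(q,r.fun.round(1),((proj(cp,ch@M.T+[*q,0])-[130,100])*2.4).round(0).tolist(),"cm y,z",d@T[:,1]*100,d@T[:,2]*100)
E
```

```text
[ 0.46108487 -0.1997631 ] [-0.4 -2.3  0.4  2.1] [[410.0, 266.0], [458.0, 288.0], [277.0, 184.0]] cm y,z 0.007970218423949143 0.03728707901397009
```

Centred within 0.4 mm, so I'll close the jaws.

>>> {"name": "drive_tool", "arguments": {"steps": [[1,0.1,0,0,0],[1,0,0,0,0],[1,0,0,0,0],[1,0,0,0,0],[1,0,0,0,0],[1,0,0,0,0]], "squeeze": 70}}

```text
time_s: 5.03
tcp_pos: [0.4599, -0.1991, 0.1039]
eef_rot: [2.705, 1.571, 2.393]
force: [0.0, 0.9, 0.1]
gripper_width: 0.0001
```

>>> {"name": "drive_tool", "arguments": {"steps": [[1,0,0,0,0],[1,-0.5,0,0,0],[1,-1.0,0,0,0],[1,-1.5,0,0,0],[1,-1.5,0,0,0],[1,-1.5,0,0,0],[1,-1.5,0,0,0],[1,-1.0,0,0,0],[1,-0.5,0,0,0],[1,0,0,0,0],[1,0,0,0,0]]}}

```text
time_s: 6.4
tcp_pos: [0.4596, -0.1988, 0.1934]
eef_rot: [-3.133, 1.57, 2.838]
force: [0.4, 0.7, -0.7]
gripper_width: 0.0003
```

```bash
python3 - <<'E'
from h import *
im=get_image("wrist");cv2.imwrite("pics/w3.png",im)
p,T,s=pose();print(p,yawz(T),T[:,0],s["force"],s["moment"],s["gripper_width"],s["time_s"])
E
```

```text
[ 0.45954774 -0.19887326  0.19332334] -0.31291858585774773 [-1.20041121e-03  3.29263559e-04 -9.99999225e-01] [-0.49809738  0.51193876  0.84182557] [-0.01845846 -0.04640401 -0.03320118] -0.00013094391285879865 6.45
```

View pics/w3.png

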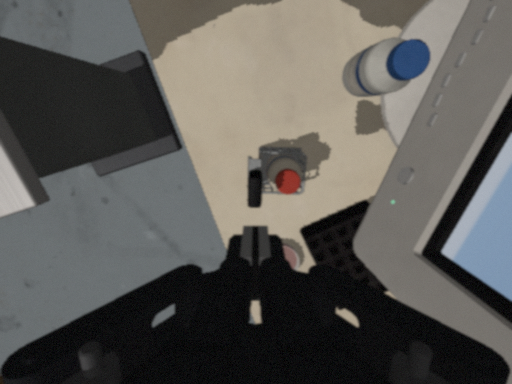

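The jaws shut fully on nothing. The basket still stands on the bench with its grip at (253,190), and the fingertips at (255,228) look farther back than the stated geometry. A side view will give the true tip height.

```bash
python3 - <<'E'
from h import *
im=get_image("scene");cs=camera_params("scene");p,T,s=pose()
P=np.array([p+T[:,0]*.008,p,p-T[:,0]*.011,[.461,-.1997,.129],[.461,-.1997,.095]])
u=proj(cs,P);print(u.round(1).tolist())
top=get_image("top");ct=camera_params("top");ut=proj(ct,P);print(ut.round(1).tolist())
a=im[90:215,250:375];b=top[150:275,270:395]
cv2.imwrite("pics/s4.png",np.hstack([cv2.resize(x,(0,0),fx=3.2,fy=3.2,interpolation=cv2.INTER_CUBIC) for x in(a,b)]))
print(((u-[250,90])*3.2).round(),((ut-[270,150])*3.2).round())
E
```

```text
[[321.6, 142.9], [321.8, 140.5], [322.2, 137.2], [319.4, 159.0], [318.4, 168.4]]
[[336.6, 215.9], [337.1, 215.6], [337.8, 215.1], [333.6, 217.5], [331.7, 218.7]]
[[229. 169.]
 [230. 162.]
 [231. 151.]
 [222. 221.]
 [219. 251.]] [[213. 211.]
 [215. 210.]
 [217. 208.]
 [203. 216.]
 [198. 220.]]
```

View pics/s4.png

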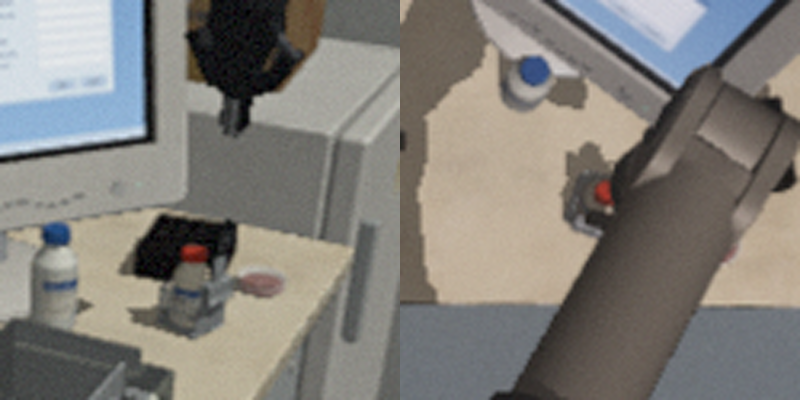

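```bash
python3 - <<'E'
from h import *
cs=camera_params("scene");cw=camera_params("wrist");p,T,s=pose()
for t in np.arange(.008,-.06,-.006):
    c=p+T[:,0]*t
    us=proj(cs,c)[0]; w=[proj(cw,c+T[:,1]*y)[0][1].round(1) for y in(.011,0,-.011)]
    wd=[proj(cw,c+T[:,2]*y)[0][0].round(1) for y in(-.0145,.0145)]
    wo=proj(cw,c+T[:,2]*.0425)[0][0]-proj(cw,c-T[:,2]*.0425)[0][0]
    print(round(t*1000),((us-[250,90])*3.2).round(),"wrist rows y=+11,0,-11:",w,wd,round(wo,1))
w=cv2.imread("pics/w3.png");c=cv2.resize(w[160:300,180:330],(0,0),fx=4,fy=4,interpolation=cv2.INTER_CUBIC)
c=cv2.convertScaleAbs(c,alpha=2.0,beta=20);cv2.imwrite("pics/w3c.png",c)
E
```

```text
8 [229. 169.] wrist rows y=+11,0,-11: [np.float64(200.8), np.float64(215.7), np.float64(230.1)] [np.float64(232.7), np.float64(274.0)] 121.0
2 [230. 163.] wrist rows y=+11,0,-11: [np.float64(203.6), np.float64(218.9), np.float64(233.7)] [np.float64(232.1), np.float64(274.6)] 124.7
-4 [230. 158.] wrist rows y=+11,0,-11: [np.float64(206.6), np.float64(222.3), np.float64(237.5)] [np.float64(231.3), np.float64(275.2)] 128.6
-10 [231. 152.] wrist rows y=+11,0,-11: [np.float64(209.8), np.float64(226.0), np.float64(241.6)] [np.float64(230.6), np.float64(275.9)] 132.8
-16 [231. 146.] wrist rows y=+11,0,-11: [np.float64(213.3), np.float64(229.9), np.float64(246.0)] [np.float64(229.8), np.float64(276.6)] 137.2
-22 [232. 140.] wrist rows y=+11,0,-11: [np.float64(216.9), np.float64(234.1), np.float64(250.6)] [np.float64(228.9), np.float64(277.3)] 142.0
-28 [233. 135.] wrist rows y=+11,0,-11: [np.float64(220.9), np.float64(238.6), np.float64(255.6)] [np.float64(227.9), np.float64(278.1)] 147.1
-34 [233. 129.] wrist rows y=+11,0,-11: [np.float64(225.1), np.float64(243.4), np.float64(260.9)] [np.float64(226.9), np.float64(279.0)] 152.6
-40 [234. 123.] wrist rows y=+11,0,-11: [np.float64(229.7), np.float64(248.5), np.float64(266.7)] [np.float64(225.9), np.float64(280.0)] 158.6
-46 [235. 117.] wrist rows y=+11,0,-11: [np.float64(234.6), np.float64(254.2), np.float64(272.9)] [np.float64(224.7), np.float64(281.0)] 165.0
-52 [235. 111.] wrist rows y=+11,0,-11: [np.float64(240.0), np.float64(260.2), np.float64(279.6)] [np.float64(223.4), np.float64(282.1)] 171.9
-58 [236. 105.] wrist rows y=+11,0,-11: [np.float64(245.8), np.float64(266.8), np.float64(286.9)] [np.float64(222.0), np.float64(283.3)] 179.5
```

View pics/w3c.png

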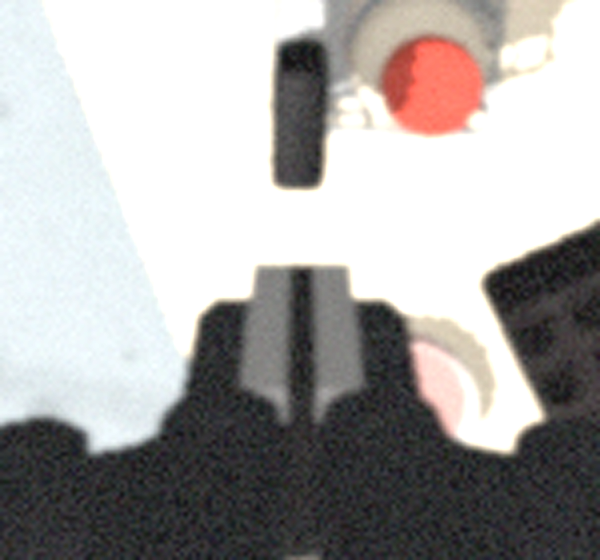

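The enlarged view shows the shut pads at (300,266) in line with the block. Both the wrist and scene views put the real fingertips about 30 mm behind the reported TCP, so the jaws closed above the block. I'll go in about 35 mm lower.

>>> {"name": "drive_tool", "arguments": {"steps": [[0,0,-0.05,0.1,0],[0,0,0,0,0],[0,1.0,0,0,0],[0,2.5,0,0,0],[0,3.5,0,0,0],[0,2.5,0,0,0],[0,1.5,0,0,0],[0,0.8,0,0,0],[0,0.6,0,0,0],[0,0,0,0,0]]}}

```text
time_s: 7.8
tcp_pos: [0.461, -0.2, 0.0701]
eef_rot: [0.109, 1.57, -0.204]
force: [0.9, 0.6, 0.3]
gripper_width: 0.0856
```

>>> {"name": "drive_tool", "arguments": {"steps": [[0.7,0,0,0,0],[0.7,0,0,0,0],[1,0,0,0,0],[1,0,0,0,0],[1,0,0,0,0],[1,0,0,0,0],[1,0,0,0,0]]}}

```text
time_s: 8.68
tcp_pos: [0.4604, -0.1997, 0.0697]
eef_rot: [3.002, 1.57, 2.689]
force: [-1.3, 0.5, -0.3]
gripper_width: 0.012
```

>>> {"name": "drive_tool", "arguments": {"steps": [[1,-0.3,0,0,0],[1,-0.7,0,0,0],[1,-1.2,0,0,0],[1,-1.8,0,0,0],[1,-2,0,0,0],[1,-2,0,0,0],[1,-2,0,0,0],[1,-1.5,0,0,0],[1,-1,0,0,0],[1,-0.5,0,0,0],[1,0,0,0,0]]}}

```text
time_s: 10.05
tcp_pos: [0.4607, -0.1999, 0.1998]
eef_rot: [-3.005, 1.571, 2.966]
force: [0.5, 0.5, -2.6]
gripper_width: 0.0117
```

```bash
python3 - <<'E'
from h import *
im=get_image("wrist");cv2.imwrite("pics/w5.png",im)
sc=get_image("scene");cs=camera_params("scene");p,T,s=pose();cv2.imwrite("pics/s5.png",sc)
print(p,yawz(T),T[:,0],s["force"],s["moment"],s["gripper_width"],s["time_s"])
c=[cv2.resize(im[150:300,170:340],(400,353),interpolation=cv2.INTER_CUBIC),cv2.resize(sc[90:240,230:400],(400,353),interpolation=cv2.INTER_CUBIC)]
cv2.imwrite("pics/c5.png",cv2.convertScaleAbs(np.hstack(c),alpha=1.5,beta=15))
E
```

```text
[ 0.46028611 -0.19963915  0.19928648] -0.3129130768406645 [-1.28618967e-03  4.01793489e-04 -9.99999092e-01] [ 0.400898    0.33386104 -3.03261653] [ 0.00917718  0.14390901 -0.00548534] 0.011690501586035563 10.15
```

View pics/c5.png

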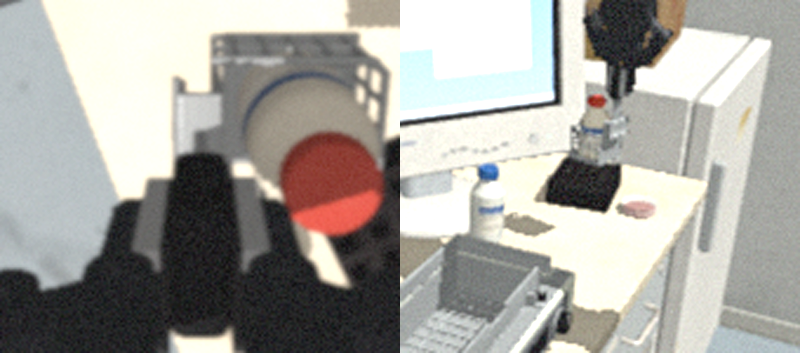

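The basket and bottle are up with the bottle in the pocket, and the weight reads about 3 N. The grip sits square between the pads. Next I'll carry it to a viewing pose over the tank.

```bash
python3 - <<'E'
from h import *
p,T,s=pose()
for r in plan(p,yawz(T),[(.497,.14,.22,.02,10)],1): print([float(v) for v in r])
E
```

```text
[1.0, -0.21, 3.34, -0.7, -1.9]
[1.0, -0.21, 3.37, -0.58, -1.9]
[1.0, -0.21, 3.38, -0.47, -1.9]
[1.0, -0.21, 3.4, -0.36, -1.9]
[1.0, -0.21, 3.41, -0.25, -1.9]
[1.0, -0.21, 3.41, -0.13, -1.9]
[1.0, -0.21, 3.42, -0.02, -1.9]
[1.0, -0.21, 3.41, 0.09, -1.9]
[1.0, -0.21, 3.41, 0.21, -1.9]
[1.0, -0.21, 3.4, 0.32, -1.9]
```

>>> {"name": "drive_tool", "arguments": {"steps": [[1,-0.4,1.0,-0.2,-0.5],[1,-0.6,2.3,-0.5,-1.4],[1,-0.6,3.4,-0.6,-1.9],[1,-0.4,3.4,-0.5,-1.9],[1,0,3.4,-0.4,-1.9],[1,0,3.4,-0.25,-1.9],[1,0,3.4,-0.1,-1.9],[1,0,3.4,0,-1.9],[1,0,3.4,0.1,-1.9],[1,0,3.4,0.2,-1.9],[1,0,2.3,0.2,-1.4],[1,0,0.7,0.1,-0.5]]}}

```text
time_s: 11.65
tcp_pos: [0.4963, 0.1375, 0.2196]
eef_rot: [-2.903, 1.57, -2.881]
force: [0.5, -0.2, -2.8]
gripper_width: 0.012
```

>>> {"name": "drive_tool", "arguments": {"steps": [[1,0,0,0,0],[1,0,0,0,0]]}}

```text
time_s: 11.9
tcp_pos: [0.4967, 0.1333, 0.22]
eef_rot: [-1.435, 1.57, -1.419]
force: [-0.8, -0.6, -2.5]
gripper_width: 0.0122
```

```bash
python3 - <<'E'
from h import *
cw=camera_params("wrist");p,T,s=pose();im=get_image("wrist");cv2.imwrite("pics/w6.png",im)
np.savez("w6.npz",E=cw["extrinsics"],K=cw["K"],p=p,T=T)
print(p,yawz(T),s["time_s"])
M=Rn.from_euler("z",.02).as_matrix()
for y in (-.115,-.042,0,.042,.115): print(y,proj(cw,M@[-.058,y,.106]+[.5052,.1833,0]))
print(camera_params("wrist")["extrinsics"]-cw["extrinsics"])
cv2.imwrite("pics/w6c.png",cv2.resize(im[0:290,130:430],(0,0),fx=2,fy=2,interpolation=cv2.INTER_CUBIC))
E
```

```text
[0.49670361 0.13329061 0.22003333] 0.015474844396161999 11.9
-0.115 [[211.5100447  234.79565165]]
-0.042 [[208.1150696  171.94764843]]
0 [[205.93822564 131.64976929]]
0.042 [[203.57144649  87.83579725]]
0.115 [[198.92604924   1.83989658]]
[[-5.31893524e-07 -1.57384994e-05 -6.81326885e-05 -2.35787304e-05]
 [ 3.40433514e-05  1.05488455e-04 -3.62691944e-04  9.33967801e-05]
 [ 6.65272343e-05  3.61644462e-04  1.05673823e-04  6.58469382e-05]
 [ 0.00000000e+00  0.00000000e+00  0.00000000e+00  0.00000000e+00]]
```

View pics/w6c.png

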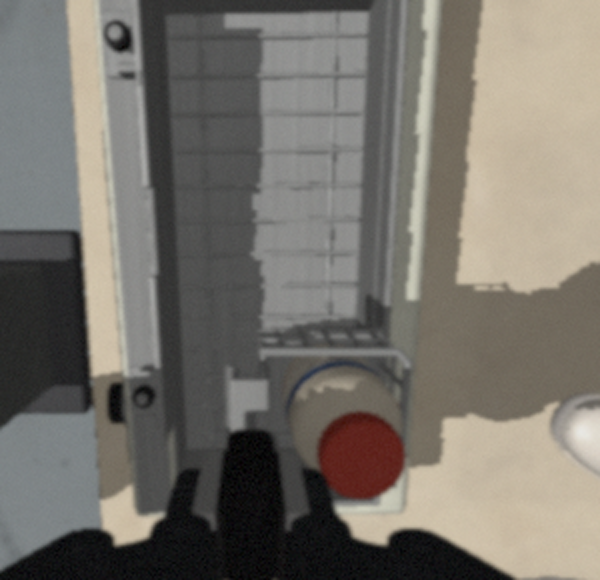

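The wrist view over the bath shows the front rail as a bright line from (139,75) to (158,370). A stretch at crop rows about 187–274 is stepped sideways, which looks like the recess. I'll measure it.

```bash
python3 - <<'E'
from h import *
d=np.load("w6.npz");cp=dict(K=d["K"],extrinsics=d["E"])
g=cv2.cvtColor(cv2.imread("pics/w6.png"),cv2.COLOR_BGR2GRAY).astype(int)
for r in range(30,196,5): print(r,g[r,182:218].tolist())
E
```

```text
30 [152, 145, 150, 152, 153, 153, 149, 147, 141, 139, 138, 141, 141, 144, 146, 154, 157, 152, 126, 91, 66, 54, 57, 57, 56, 55, 52, 51, 53, 54, 58, 66, 78, 86, 85, 87]
35 [163, 150, 150, 151, 154, 156, 150, 135, 124, 122, 124, 120, 121, 119, 121, 131, 143, 137, 117, 91, 63, 56, 58, 55, 51, 57, 54, 51, 49, 51, 54, 63, 71, 84, 86, 87]
40 [164, 147, 141, 137, 135, 135, 133, 133, 132, 131, 129, 127, 129, 129, 128, 130, 139, 132, 118, 100, 78, 60, 54, 55, 53, 52, 55, 54, 51, 53, 55, 59, 71, 81, 83, 82]
45 [179, 157, 145, 140, 140, 141, 141, 141, 140, 142, 144, 144, 142, 142, 144, 149, 158, 165, 152, 126, 90, 60, 56, 56, 54, 54, 53, 51, 50, 50, 52, 57, 68, 80, 85, 89]
50 [181, 162, 145, 139, 142, 140, 139, 142, 141, 141, 144, 144, 145, 144, 141, 142, 150, 157, 157, 135, 98, 66, 55, 55, 55, 54, 52, 49, 54, 52, 51, 56, 67, 80, 85, 88]
55 [193, 176, 150, 139, 140, 141, 141, 139, 141, 140, 140, 143, 145, 144, 139, 140, 142, 154, 164, 147, 109, 77, 53, 56, 50, 50, 58, 52, 52, 50, 52, 55, 62, 74, 83, 86]
60 [192, 183, 162, 146, 140, 140, 139, 140, 138, 140, 141, 141, 144, 141, 144, 143, 146, 160,
[... 4026 characters left out ...]
143, 151, 146, 120, 84, 64, 54, 56, 55, 48, 52, 53]
180 [195, 193, 197, 195, 194, 196, 194, 188, 178, 182, 186, 175, 151, 141, 136, 139, 140, 138, 138, 138, 137, 135, 136, 136, 139, 145, 143, 125, 93, 62, 56, 52, 54, 51, 55, 52]
185 [190, 194, 188, 183, 175, 175, 173, 167, 156, 159, 175, 174, 158, 145, 146, 147, 147, 138, 121, 108, 100, 95, 85, 74, 74, 78, 79, 77, 71, 61, 55, 53, 53, 50, 56, 55]
190 [107, 112, 107, 101, 99, 98, 96, 94, 91, 87, 94, 95, 90, 84, 80, 80, 80, 79, 76, 79, 73, 75, 78, 77, 80, 78, 78, 79, 69, 65, 59, 56, 54, 51, 53, 54]
195 [102, 83, 56, 28, 7, 14, 10, 18, 32, 59, 85, 98, 96, 82, 67, 46, 28, 20, 19, 26, 22, 18, 19, 21, 36, 57, 71, 77, 73, 63, 56, 52, 50, 57, 54, 52]
```

```bash
python3 - <<'E'
from h import *
d=np.load("w6.npz");cp=dict(K=d["K"],extrinsics=d["E"])
g=cv2.cvtColor(cv2.imread("pics/w6.png"),cv2.COLOR_BGR2GRAY).astype(float)
e={}
for r in range(42,181):
    v=g[r,182:218]; k=np.where((v[12:-1]>=105)&(v[13:]<105))[0]+12
    if len(k): k=k[0]; e[r]=182+k+(v[k]-105)/(v[k]-v[k+1])
print([round(e[r],1) for r in range(86,144)])
R=[r for r in e if r<90 or r>141]
P=np.array([atz(cp,e[r],r,.106)[:2] for r in R])
c=np.polyfit(P[:,1],P[:,0],1);res=P[:,0]-np.polyval(c,P[:,1]);ok=abs(res)<.001
c=np.polyfit(P[ok,1],P[ok,0],1);yaw=-np.arctan(c[0]);print("inner edge x=",c,"yaw",yaw,"rms",res[ok].std(),ok.mean())
for r in (92.5,93.5,137,138): 
    q=atz(cp,e.get(int(r),205),r,.106);print(r,q)
# right-hand deck/ collar not needed; predicted rail mid from top:
print("inner x at y=.1822:",np.polyval(c,.1822)," rail centre x:",np.polyval(c,.1822)-.002)
# bright band for lip/backplate: compare projected model of held basket
p,T=d["p"],d["T"]; o=p.copy(); o[2]-=.070
M=np.c_[T[:,2],T[:,1],[0,0,1]]
for n,b in dict(lipfar=(-.007,.02,.064),plate=(.0065,.02,.064),pocket=(.008,.026,.043),pocket2=(.061,.026,.043),cap=(.0345,0,.088)).items(): print(n,(proj(cp,o+M@np.array(b))[0]-[130,0])*2)
E
```

```text
[np.float64(204.0), np.float64(204.0), np.float64(204.1), np.float64(204.2), np.float64(204.3), np.float64(204.3), np.float64(204.2), np.float64(204.2), np.float64(205.2), np.float64(205.8), np.float64(205.9), np.float64(206.0), np.float64(206.1), np.float64(206.1), np.float64(206.3), np.float64(206.2), np.float64(206.3), np.float64(206.3), np.float64(206.3), np.float64(206.4), np.float64(206.4), np.float64(206.6), np.float64(206.7), np.float64(206.7), np.float64(206.8), np.float64(206.8), np.float64(206.9), np.float64(206.9), np.float64(207.1), np.float64(207.1), np.float64(207.1), np.float64(207.2), np.float64(207.2), np.float64(207.3), np.float64(207.3), np.float64(207.3), np.float64(207.4), np.float64(207.5), np.float64(207.5), np.float64(207.7), np.float64(207.8), np.float64(207.8), np.float64(207.9), np.float64(207.9), np.float64(208.0), np.float64(208.1), np.float64(208.1), np.float64(208.2), np.float64(208.3), np.float64(208.2), np.float64(208.1), np.float64(207.5), np.float64(207.0), np.float64(207.2), np.float64(207.5), np.float64(207.5), np.float64(207.5), np.float64(207.6)]
inner edge x= [-0.02753519  0.45309468] yaw 0.027528230010060953 rms 5.667966645468704e-05 1.0
92.5 [0.44685267 0.219835   0.106     ]
93.5 [0.44675182 0.21890579 0.106     ]
137 [0.44857747 0.17677844 0.106     ]
138 [0.44802819 0.17575813 0.106     ]
inner x at y=.1822: 0.44807777285863615  rail centre x: 0.44607777285863615
lipfar [225.64116277 377.09521565]
plate [265.63169018 377.06158546]
pocket [268.22139945 345.9939051 ]
pocket2 [411.08062148 345.87426829]
cap [358.82526965 461.33340821]
```

The recess is found. It spans y 0.177 to 0.219 (42 mm wide), centred at y≈0.198, about 16 mm left of the middle. The rail yaw is 0.0275, and at that spot the rail centre is at x≈0.4457. I'll move over the rail about 8 mm short of the recess and stop just above it.

>>> {"name": "drive_tool", "arguments": {"steps": [[1,0,0.8,-0.7,-0.7],[1,0,1.4,-1.2,0],[1,0,1.4,-1.25,0],[1,0,1.4,-1.2,0],[1,0,0.75,-0.7,0],[1,0,0,0,0],[1,1.0,0,0,0],[1,2.0,0,0,0],[1,2.5,0,0,0],[1,1.5,0,0,0],[1,1.0,0,0,0],[1,0,0,0,0]]}}

```text
time_s: 13.45
tcp_pos: [0.4442, 0.191, 0.1394]
eef_rot: [-2.339, 1.57, -2.309]
force: [-0.5, -0.2, -3.3]
gripper_width: 0.0117
```

```bash
python3 - <<'E'
from h import *
cw=camera_params("wrist");p,T,s=pose();im=get_image("wrist");cv2.imwrite("pics/w7.png",im)
print(p,yawz(T),T[:,0].round(4),s["time_s"],s["force"],s["moment"],s["gripper_width"])
np.savez("w7.npz",E=cw["extrinsics"],K=cw["K"],p=p,T=T)
x=lambda y:.45309-.02754*y
ro=(140,130)
f=lambda P:((proj(cw,P)[0]-ro)*4).round(0)
for y in(.22,.24,.26): print("rail inner/outer",y,f([x(y),y,.106]),f([x(y)-.004,y,.106]))
o=p.copy();o[2]-=.070;M=np.c_[T[:,2],T[:,1],[0,0,1]]
for b in [(-.007,.02,.064),(.0065,.02,.064),(-.004,.02,.043),(.004,.02,.043),(.008,.026,.043),(.061,.026,.043),(.0345,0,.088)]: print(b,f(o+M@np.array(b)))
c=cv2.resize(im[130:260,190:340],(0,0),fx=4,fy=4,interpolation=cv2.INTER_CUBIC)
cv2.imwrite("pics/w7c.png",cv2.convertScaleAbs(c,alpha=1.3,beta=10))
print("crop col origin is 190: subtract 200 from cols above")
E
```

```text
[0.44424556 0.19102976 0.1394033 ] 0.030485500936164842 [-7.e-04 -8.e-04 -1.e+00] 13.45 [-0.51867683 -0.19820702 -3.25456628] [-0.01213877  0.11102613 -0.01228315] 0.01172655821109211
rail inner/outer 0.22 [473. 150.] [452. 149.]
rail inner/outer 0.24 [473.  44.] [452.  43.]
rail inner/outer 0.26 [474. -69.] [452. -69.]
(-0.007, 0.02, 0.064) [411. 234.]
(0.0065, 0.02, 0.064) [491. 234.]
(-0.004, 0.02, 0.043) [432. 203.]
(0.004, 0.02, 0.043) [475. 203.]
(0.008, 0.026, 0.043) [497. 172.]
(0.061, 0.026, 0.043) [782. 172.]
(0.0345, 0, 0.088) [677. 402.]
crop col origin is 190: subtract 200 from cols above
```

View pics/w7c.png

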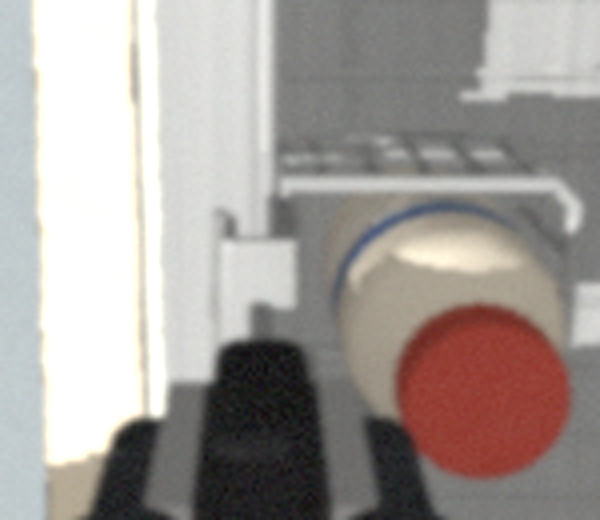

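In the crop, the rail's bright line is at columns 255–275 and the lip roof spans 222–297, with the outer leg end on its left. The lip straddles the rail to within 0.5 mm. I'll lower it towards contact.

>>> {"name": "drive_tool", "arguments": {"steps": [[1,0.3,0,0.04,0],[1,0.5,0,0,0],[1,0.5,0,0,0],[1,0.4,0,0,0],[1,0.3,0,0,0],[1,0,0,0,0]]}}

```text
time_s: 14.25
tcp_pos: [0.4445, 0.1913, 0.1196]
eef_rot: [-2.594, 1.57, -2.563]
force: [0.1, -0.2, -2.7]
gripper_width: 0.0118
```

>>> {"name": "drive_tool", "arguments": {"steps": [[1,0.1,0,0,0],[1,0.1,0,0,0],[1,0,0,0,0]]}}

```text
time_s: 14.62
tcp_pos: [0.4447, 0.1914, 0.1179]
eef_rot: [3.125, 1.571, -3.128]
force: [-0.3, 0.2, -1.8]
gripper_width: 0.0118
```

>>> {"name": "drive_tool", "arguments": {"steps": [[1,0.1,0,0,0],[1,0.1,0,0,0],[1,0,0,0,0]]}}

```text
time_s: 15.0
tcp_pos: [0.4446, 0.1914, 0.1158]
eef_rot: [-2.668, 1.571, -2.637]
force: [0.2, 0.5, -3.1]
gripper_width: 0.0124
```

>>> {"name": "drive_tool", "arguments": {"steps": [[1,0.1,0,0,0],[1,0,0,0,0]]}}

```text
time_s: 15.25
tcp_pos: [0.4447, 0.1914, 0.1148]
eef_rot: [-2.689, 1.571, -2.658]
force: [-0.6, 0.3, -2.4]
gripper_width: 0.0118
```

>>> {"name": "drive_tool", "arguments": {"steps": [[1,0.1,0,0,0],[1,0,0,0,0]]}}

```text
time_s: 15.5
tcp_pos: [0.4447, 0.1914, 0.1138]
eef_rot: [-2.643, 1.571, -2.612]
force: [-0.8, -0.0, -3.0]
gripper_width: 0.0119
```

>>> {"name": "drive_tool", "arguments": {"steps": [[1,0.1,0,0,0],[1,0,0,0,0]]}}

```text
time_s: 15.75
tcp_pos: [0.4449, 0.1915, 0.1132]
eef_rot: [0.755, 1.57, 0.786]
force: [-1.0, -0.9, -0.3]
gripper_width: 0.012
```

Contact is at TCP z≈0.1132, as predicted for the top edge. Now I'll slide left gently.

>>> {"name": "drive_tool", "arguments": {"steps": [[1,0.03,0.1,0,0],[1,0,0.1,0,0],[1,0,0.1,0,0],[1,0,0.1,0,0]]}}

```text
time_s: 16.25
tcp_pos: [0.4452, 0.1951, 0.1128]
eef_rot: [-0.178, 1.57, -0.148]
force: [0.5, -2.8, 0.8]
gripper_width: 0.012
```

>>> {"name": "drive_tool", "arguments": {"steps": [[1,0,0.1,0,0],[1,0,0.1,0,0]]}}

```text
time_s: 16.5
tcp_pos: [0.4438, 0.1988, 0.1119]
eef_rot: [2.318, 1.569, 2.35]
force: [0.3, 0.1, -2.8]
gripper_width: 0.0118
```

The support vanished at y≈0.199 (force back to the hanging weight), so the lip is over the recess. I'll lower and check.

>>> {"name": "drive_tool", "arguments": {"steps": [[1,0.1,0,0,0],[1,0.05,0,0,0],[1,0,0,0,0]]}}

```text
time_s: 16.88
tcp_pos: [0.4444, 0.1975, 0.111]
eef_rot: [3.013, 1.571, 3.044]
force: [-0.5, -0.6, -2.5]
gripper_width: 0.0117
```

>>> {"name": "drive_tool", "arguments": {"steps": [[1,0.1,0,0,0],[1,0.1,0,0,0],[1,0,0,0,0]]}}

```text
time_s: 17.25
tcp_pos: [0.4445, 0.1974, 0.109]
eef_rot: [-2.722, 1.571, -2.691]
force: [-0.8, 0.4, -3.7]
gripper_width: 0.0116
```

>>> {"name": "drive_tool", "arguments": {"steps": [[1,0.1,0,0,0],[1,0.1,0,0,0],[1,0,0,0,0]]}}

```text
time_s: 17.62
tcp_pos: [0.4444, 0.1974, 0.107]
eef_rot: [-2.747, 1.571, -2.716]
force: [-0.4, 1.1, -3.1]
gripper_width: 0.0123
```

>>> {"name": "drive_tool", "arguments": {"steps": [[1,0.1,0,0,0],[1,0.05,0,0,0],[1,0,0,0,0]]}}

```text
time_s: 18.0
tcp_pos: [0.4445, 0.1974, 0.1055]
eef_rot: [-2.553, 1.571, -2.522]
force: [-1.5, 0.6, -3.4]
gripper_width: 0.0118
```

>>> {"name": "drive_tool", "arguments": {"steps": [[1,0.05,0,0,0],[1,0,0,0,0]]}}

```text
time_s: 18.25
tcp_pos: [0.4446, 0.1974, 0.1053]
eef_rot: [0.843, 1.571, 0.874]
force: [-0.3, -0.4, -0.6]
gripper_width: 0.0119
```

It is seated: 8 mm below the edge level, with the load taken by the rail. Releasing.

>>> {"name": "drive_tool", "arguments": {"steps": [[1,0.02,0,0,0],[0.8,0,0,0,0],[0.6,0,0,0,0],[0.5,0,0,0,0],[0.5,0,0,0,0]]}}

```text
time_s: 18.88
tcp_pos: [0.4447, 0.1975, 0.105]
eef_rot: [0.407, 1.57, 0.438]
force: [0.0, -0.3, -0.6]
gripper_width: 0.0426
```

>>> {"name": "drive_tool", "arguments": {"steps": [[0.5,-0.5,0,0,0],[0.5,-1.5,0,0,0],[0.5,-2.5,0,0,0],[0.5,-2.5,0,0,0],[0.5,-2.5,0,0,0],[0.5,-1.0,0,0,0],[0.5,0,0,0,0],[0.5,0,0,0,0]]}}

```text
time_s: 19.88
tcp_pos: [0.4439, 0.1971, 0.209]
eef_rot: [-2.66, 1.569, -2.629]
force: [-0.1, 0.4, 0.6]
gripper_width: 0.0427
```

```bash
python3 - <<'E'
from h import *
cw=camera_params("wrist");p,T,s=pose();im=get_image("wrist");cv2.imwrite("pics/w8.png",im)
sc=get_image("scene")
print(p,s["time_s"],s["force"],s["gripper_width"])
x=.45309-.02754*.1978-.002; M=Rn.from_euler("z",.0275).as_matrix(); o=np.array([x,.1978,.036])
for b in [(-.007,.02,.064),(.0065,.02,.064),(.008,.026,.043),(.061,.026,.043),(.0345,0,.088),(0,-.015,.129),(0,.015,.129)]: print(b,((proj(cw,o+M@np.array(b))[0]-[170,60])*2).round())
a=cv2.resize(im[60:260,170:350],(0,0),fx=2,fy=2,interpolation=cv2.INTER_CUBIC)
c=cv2.resize(sc[160:300,180:320],(400,400),interpolation=cv2.INTER_CUBIC)
cv2.imwrite("pics/c8.png",cv2.convertScaleAbs(np.hstack([a,c]),alpha=1.3,beta=10))
E
```

```text
[0.44385373 0.19713484 0.20899504] 19.875 [-0.10392861  0.3855842   0.57667811] 0.04273386678864149
(-0.007, 0.02, 0.064) [158. 201.]
(0.0065, 0.02, 0.064) [184. 201.]
(0.008, 0.026, 0.043) [186. 184.]
(0.061, 0.026, 0.043) [283. 184.]
(0.0345, 0, 0.088) [243. 251.]
(0, -0.015, 0.129) [171. 311.]
(0, 0.015, 0.129) [172. 242.]
```

View pics/c8.png

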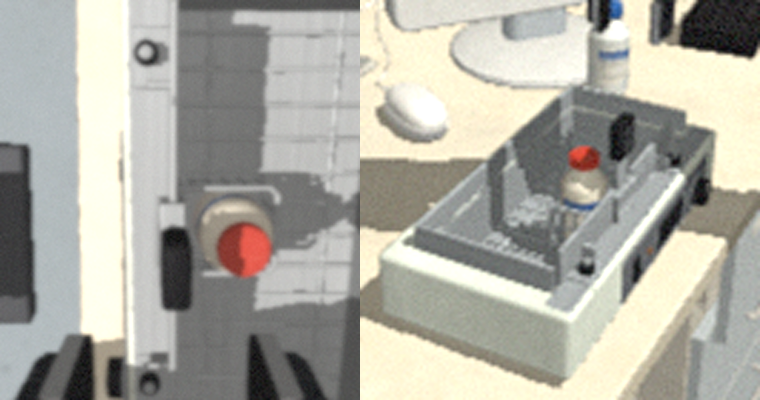

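The final view shows the basket hanging upright at the recess. The cap is at (244,250) against (243,251) predicted for the home position, and the lip's left corner is at (160,204) against (158,201). The gripper is clear, so I'm handing in.

```bash
python3 -c "
from h import *
print(order.finish_job(), arm.sense()['time_s'])"
```

```text
the job is handed in; nothing more can be done
the job is handed in; nothing more can be done
```

The basket is hanging in the rail's recess with the bottle standing in it. The gripper is released and clear. I handed the job in after about 20 of the 51 s; the system gives no verdict.

- **Grasp:** The first attempt closed on nothing, because the real fingertips sit about 30 mm behind the reported TCP rather than 8 mm ahead of it. I went about 35 mm lower, gripped the black grip (12 mm opening) and lifted basket and bottle, about 3 N.
- **Recess:** The wrist camera showed the recess about 16 mm left of the rail's middle. I touched down about 6 mm short of it, where the contact took 2.7 N of the weight. Sliding left with about 3.5 N on the rail in each direction, I lost the support at y≈0.198.
- **Seating:** The lip went down freely and took load again 8 mm below the top edge, which matches the recess depth.
- **Last checks:** The final picture agrees with the home position to about 1 to 3 mm. The bottle is upright in the pocket and the basket leans about 0.03 rad. The finger force is near zero.
- **Not checked:** I took no final measurement of the bystanders. The gripper went near only the dish and the tall bottle, and showed no contact with either.

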